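# Free the parts carousel and drop the terminal block

### The arm

A 7-joint arm with a two-finger parallel gripper is mounted at the origin on a cart in front of the work surface, level with it; the furniture and walls round the work are solid. World frame = base frame: x ahead of the robot, y to its left, z up, the work surface at z = 0. Lengths are in m, angles in rad, forces in N, time in s.
With the tool pointing down it reaches from about 0.425 to 0.875 m from the base axis. Payload 4.7 kg.
Tool frame: the origin (TCP) lies at the very end of the fingers, on their centre line; the grasp point (between the pads) lies 19 mm behind it; z points along the fingers, y is the line along which they close (so a half turn about z gives the same grasp; the last joint's range is limited). The gripper opens to 85 mm and grips with 20 to 120 N. Pads are 22 mm wide; open, the fingers measure 114 mm over their backs; the gripper's body (76 mm by 85 mm) begins 54 mm behind the grasp point. The pads swing forward as they close: fully open they stand 13 mm farther back than shut.
Start: joints at [-1.328, 0.321, -0.07, 1.45, 0.023, 1.371, -0.057], TCP at [0.147, 0.633, 0.202] pointing down, gripper open.
Joint ranges: [-2.86, 2.86], [-0.3, 2.09], [-1.38, 1.24], [0.06, 2.45], [-1.56, 4.7], [0.09, 2.05], [-2.69, 2.69]. Speed limits (rad/s): [2.57, 2.57, 3.14, 3.14, 3.14, 3.14, 3.14].

### API

Orientations are given as a unit quaternion [x, y, z, w].
In Python, from bench import readout, imaging, arm gives the robot as it stands.
- The arm moves only by the shell command python3 -m handwheel 'ROWS' [FORCE]. ROWS is JSON, a list of rows, each a list of 7 numbers: the turn, a rotation vector about the world's x, y, z in degrees, then the shift along the world's x, y, z in cm, then the opening, from 0 (shut) to 1 (fully open). In form: [[rx, ry, rz, tx, ty, tz, fingers], ...]. A call has 1 to 20 rows; each row shifts and turns the commanded pose from where the row before left it; what a row does not reach is not made up. A row lasts 1/10 s, in which the tool goes at most 50 mm and 8.59 degrees, less where a joint would pass 70% of its speed; a pose out of reach is approached as far as the arm can. A call with a gripper value outside its range is refused whole. The fingers move at their own pace and stop on an object; FORCE is the grip in N (left out, the last holds). Time passes only in rows, so rows that do not move let the fingers close. It gives the time, the measured TCP pose, the force, the opening and the grip force at its end, in the units of the state.
- readout.get_obs(): the state, without advancing time (a new reading comes with each control period).
- imaging.grab_frame(name): name is "scene" or "side" or "wrist"; returns a dict with "color" (480x640x3 uint8, red, green, blue), "fx", "fy", "cx", "cy" (pixels), "R" (3x3) and "t" (3): a world point X has camera coordinates R X + t; the wrist camera has in their place "T_tool_cam" (4x4, takes a point from camera to tool coordinates, whose origin is the TCP and whose axes are the flange's). Camera axes: x right, y down, z forward; pixel columns grow to the right and rows downward; lengths in m; the calibration is good to about 2 mm. A picture is of the moment at which its call begins: read the wrist's pose just before it. There is no depth.
- arm.close_job(): hands the job in; it is judged then, once.
Trained networks look in the newest picture that a camera, given by its name, has taken for a name from the list of things; names that differ only in an ending like _2 or _b are one class to them, and where a whole thing is asked for, a point or a joint stands for the part that bears it (a point fixed in the world has none). Each returns a list of dicts, best first, with "p" (0 to 1); they miss things now and then, are a little off and sometimes report something else, mostly with a low value. They report only what shows in the picture. A call takes as long as a camera call.
- imaging.search_frame(target, camera): "box" ([left, top, width, height] in pixels, round what is visible of it).
- imaging.silhouettes(target, camera): "region" (480x640 bool, what is visible of it) and "box" ([left, top, width, height] in pixels, round what is visible of it).
- imaging.spot_point(target, camera): "position" ([column, row] in pixels: a listed point, or the origin of a listed thing).
The state is a dict: "time_s": time; "joint_positions": joint angles; "qvel": joint speeds; "effort": joint torques, N m; "tcp_pos": TCP position; "orientation": TCP orientation; "wrist_force": force on the tool from outside, world axes, zero at the start; "moment": the same for the moment, N m; "width": finger opening in m; "grip_force": force on a finger pad.
Only numpy, scipy, OpenCV 4.12 (cv2) and the standard library are available. Lean on these libraries where they do the work, as an engineer would, in place of code of your own. Each camera call takes 0.05 s, during which the arm holds its last target. There are 200 camera calls.

### The job

The green terminal block lies in one pocket of the white parts wheel, and a lock inside may be holding the wheel: nothing outside shows it, so try the wheel gently by a peg, and if it is held push the red lock tab fully out or, if that does not help, fully in, until the wheel turns. Then turn the wheel by its pegs until the block's pocket stands over the drop hole in the deck and the block falls into the white bin below, and let go of everything. Never force a held wheel, do not lift the block out of its pocket, and leave the solder reel, the tin, the marker and the bottle where they are.

Things in the scene. Friction and masses are not known exactly. Their poses are not given: they have to be found in the camera images.
- carousel: Fixed base: square grey deck plate 220 x 220 mm, 16 mm thick, top at z = 72 mm, on four posts. Origin on the bench under the wheel's axis; z up. The drop hole goes through the deck at x = -75 mm, y = 0 in this frame, under the wheel. The lock tab stands on the +y side.
- wheel: White wheel on the deck, 210 mm across, 14 mm thick, upper face at z = 87 mm; turns either way without end about its vertical axis (friction about 1 N at the pegs; it stops when left). Origin on the axis at its underside; x, y turn with it. Six through pockets, 18 mm wide, 39 mm long radially, centred 75 mm out at 0, 60, 120 ... degrees. Hub cap 9 mm high, 20 mm radius.
- peg_top (a point): Top (z = 115 mm) of the peg at 30 degrees in the wheel's frame. Six upright black pegs, 12 mm in diameter, stand 85 mm from the axis midway between the pockets (30, 90, 150 ... degrees) to push the wheel by. While the lock holds it the wheel still has up to 10 degrees of play in all (15 mm at the pegs), then stops hard; over 40 N on the wheel is forcing it.
- lock_tab (a point): Middle of the top edge (z = 120 mm) of the red upright lock tab, 34 mm wide and 10 mm thick along its slide. It slides along the carousel's y axis, 133 mm (fully in) to 167 mm (fully out) from the wheel's axis, hard stop at each end, friction 2 N, stays where left. x, y axes as the carousel's.
- lock_slide (a joint): Slide of the lock tab: -0.017 m fully in, +0.017 m fully out; starts anywhere. It carries a hidden tooth: the wheel is free with the tab at one end of its travel (sometimes at either), and held over some stretch of the rest. Which end frees it differs each time and cannot be seen; the wheel may be free from the start.
- drop_hole (a point): Centre of the drop hole at the deck's top face (z = 72 mm), 75 mm from the wheel's axis; 43 mm long radially, 25 mm wide. When the loaded pocket stands over it, to within about 3 degrees, the block falls through.
- bin_in (a point): Centre of the inner floor (z = 3 mm) of the open white bin fixed under the drop hole: 85 x 70 mm outside, 42 mm high; its front 24 mm stick out beyond the deck.
- green_block: Green terminal block, 11 x 30 x 12 mm, 20 g, lying in one pocket with its length radial, resting on the deck; origin at the centre of its underside, y along its length. Its top is 3 mm below the wheel's upper face.
- reel: Bystander: grey solder reel standing, 55 x 61 x 61 mm, on the bench by the carousel. Origin under its middle.
- tin: Bystander: small round tin with a red top, 39 mm across, 17 mm high. Origin under its middle.
- pen: Bystander: white marker with black cap, lying, 17 x 90 x 15 mm, y along its length. Origin under its middle.
- bottle: Bystander: green bottle with black cap, 53 mm across, 146 mm high, behind the carousel. Origin under its middle.

How it is judged:
At the end, for the whole second after the job is handed in: The green block lies inside the white bin under the drop hole (its origin within 40 x 33 mm of the bin's centre and below z = 38 mm) and stays there (x of green_block in the frame of bin_in between -0.04 and 0.04 m and y of green_block in the frame of bin_in between -0.033 and 0.033 m and height (world z) of green_block below 0.038 m); the robot touches nothing.
It fails at once if the wheel is forced (more than 40 N on it from the robot) (contact force between any of the arm, the fingers and wheel above 40 N).
It fails at once if the block is lifted out of its pocket (its origin above z = 90 mm) (height (world z) of green_block above 0.09 m).
It fails at once if the solder reel, the tin, the marker or the bottle is shifted more than 20 mm (distance of any of reel, tin, pen, bottle from where it was at the start of the episode above 0.02 m).
It also fails if it takes over 67 s, if anything falls off the work surface, if the arm or the gripper's body presses on something with over 40 N, if the wrist force passes 120 N, or if a joint passes its speed limit or range.

## Working session

There is one attempt and no reset: what is moved stays moved. The work goes in short steps, Python scripts to look and compute and a shell command to move; the robot and the scene stay as the last step left them, time stands still between calls to the robot, and variables do not carry over. Pictures are saved under pics/ and viewed, at most 10 in all, crops included, and the job is handed in when it is done.

```bash
mkdir -p pics; cat > h.py <<'E'
import numpy as np,cv2
from bench import readout,imaging
def ray(f,px):
    d=f["R"].T@np.array([(px[0]-f["cx"])/f["fx"],(px[1]-f["cy"])/f["fy"],1]); c=-f["R"].T@np.array(f["t"]); return c,d
def at(f,px,z):
    c,d=ray(f,px); return c+d*(z-c[2])/d[2]
def grab(n,save=None):
    f=imaging.grab_frame(n); f["R"]=np.array(f["R"]) if "R" in f else None
    if save: cv2.imwrite(f"pics/{save}.png",f["color"][:,:,::-1])
    return f
E
python3 - <<'E'
from h import *
np.set_printoptions(precision=4,suppress=True)
o=readout.get_obs();print(o["tcp_pos"],o["orientation"],o["wrist_force"],o["width"],o["time_s"])
Z=dict(peg_top=.115,lock_tab=.12,drop_hole=.072,bin_in=.003,green_block=.072,wheel=.073,carousel=0,reel=0,tin=0,pen=0,bottle=0)
for n in("scene","side"):
    f=grab(n,n+"0")
    for k,z in Z.items():
        for r in imaging.spot_point(k,n)[:6 if k=="peg_top" else 1]: print(n,k,np.round(r["p"],2),np.round(r["position"]),at(f,r["position"],z)[:2])
E
```

```text
[0.1474 0.6325 0.2012] [ 0.1142  0.9935 -0.001  -0.0001] [ 0.0322  0.2832 -0.6606] 0.08551686588678803 0.0
scene peg_top 0.89 [349. 266.] [0.4981 0.2216]
scene peg_top 0.58 [321. 244.] [0.5539 0.2022]
scene lock_tab 0.79 [276. 288.] [0.5748 0.3076]
scene drop_hole 0.84 [362. 261.] [0.4949 0.1748]
scene bin_in 0.77 [370. 292.] [0.4739 0.1805]
scene green_block 0.44 [324. 282.] [0.5305 0.2387]
scene wheel 0.74 [321. 243.] [0.57   0.1722]
scene carousel 0.65 [323. 270.] [0.5646 0.1738]
scene reel 0.75 [409. 232.] [0.4623 0.0281]
scene tin 0.77 [373. 349.] [0.4273 0.2751]
scene pen 0.62 [408. 299.] [0.4116 0.1639]
scene bottle 0.71 [247. 210.] [0.7548 0.1151]
side peg_top 0.84 [346. 259.] [0.5003 0.2199]
side lock_tab 0.7 [287. 274.] [0.5724 0.2995]
side drop_hole 0.83 [354. 266.] [0.498  0.1774]
side bin_in 0.9 [359. 300.] [0.4837 0.1868]
side wheel 0.7 [318. 256.] [0.5696 0.1712]
side carousel 0.73 [317. 290.] [0.5692 0.1793]
side reel 0.56 [390. 259.] [0.4616 0.0327]
side tin 0.91 [375. 342.] [0.4291 0.278 ]
side bottle 0.9 [244. 255.] [0.7592 0.1194]
```

View pics/scene0.png

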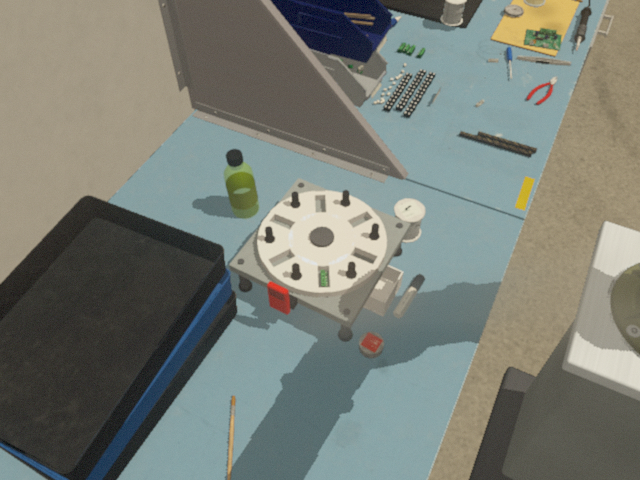

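View pics/side0.png

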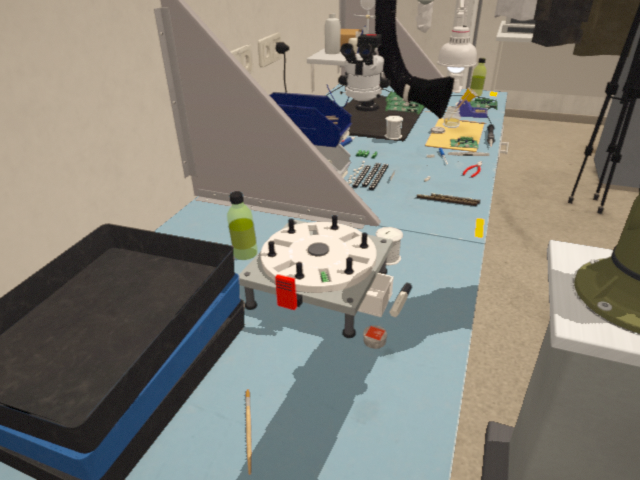

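The scene picture shows the wheel at about (321,240), the block in the near pocket at (324,280), the tab at (279,297), and the bin at (385,285). The side view agrees. That puts the axis near (0.570, 0.172), the block at about 115–120° and the hole at about 177°. I'll set out for the peg at (0.499, 0.221) and look from above.

```bash
python3 -m handwheel '[[0,0,8,0,0,4,0.45],[0,0,0,2.9,-3.4,0,0.45],[0,0,0,2.9,-3.4,0,0.45],[0,0,0,2.9,-3.4,0,0.45],[0,0,0,2.9,-3.4,0,0.45],[0,0,0,2.9,-3.4,0,0.45],[0,0,0,2.9,-3.4,0,0.45],[0,0,0,2.9,-3.4,0,0.45],[0,0,0,2.9,-3.4,0,0.45],[0,0,0,2.9,-3.4,0,0.45],[0,0,0,2.9,-3.4,0,0.45],[0,0,0,2.9,-3.4,0,0.45],[0,0,0,2.9,-3.4,0,0.45],[0,0,0,0,0,0,0.45],[0,0,0,0,0,0,0.45]]' 20
cat >> h.py <<'E'
from scipy.spatial.transform import Rotation as Ro
def wrist(save=None):
    o=readout.get_obs(); f=grab("wrist",save); T=np.array(f["T_tool_cam"])
    Rt=Ro.from_quat(o["orientation"]).as_matrix(); Rwc=Rt@T[:3,:3]; c=Rt@T[:3,3]+o["tcp_pos"]
    f["R"]=Rwc.T; f["t"]=-Rwc.T@c; return f
E
python3 - <<'E'
from h import *
np.set_printoptions(precision=4,suppress=True)
f=wrist("w1")
Z=dict(peg_top=.115,lock_tab=.12,drop_hole=.072,green_block=.072,wheel=.073)
for k,z in Z.items():
    for r in imaging.spot_point(k,"wrist")[:6]: print(k,np.round(r["p"],2),np.round(r["position"]),at(f,r["position"],z)[:2])
E
```

```text
time_s: 2.7
tcp_pos: [0.496, 0.2241, 0.2424]
orientation: [0.046, 0.999, 0.0, -0.0]
wrist_force: [-0.5, 1.1, -0.4]
width: 0.0382
grip_force: 0.0
peg_top 0.65 [308. 207.] [0.4934 0.2158]
lock_tab 0.85 [434. 296.] [0.5731 0.3089]
drop_hole 0.85 [262. 198.] [0.4921 0.1754]
drop_hole 0.74 [123. 170.] [0.4576 0.0616]
green_block 0.91 [335. 230.] [0.5261 0.2352]
wheel 0.71 [272. 281.] [0.5696 0.1744]
```

View pics/w1.png

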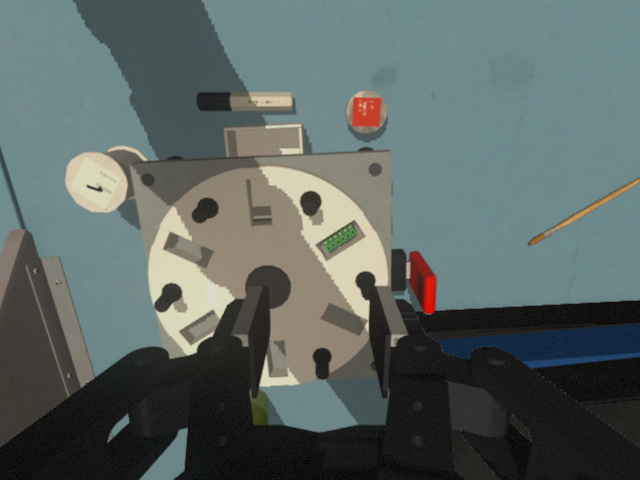

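The wrist view shows the block's pocket at (338,238), the hole-side peg at (311,200), the hub at (268,285), the tab at (424,283) and the bin at (264,140). The block needs about +57° (counter-clockwise). I'll straddle the peg at (311,200).

```bash
python3 -m handwheel '[[0,0,0,-0.2,-0.6,-4,0.45],[0,0,0,0,0,-4,0.45],[0,0,0,0,0,-3,0.45],[0,0,0,0,0,-2,0.45],[0,0,0,0,0,-1.9,0.45],[0,0,0,0,0,0,0.45],[0,0,0,0,0,0,0.45]]'
python3 -m handwheel '[[0,0,0,-0.1,-0.3,0,0.45],[0,0,0,-0.1,-0.3,0,0.45],[0,0,0,-0.1,-0.3,0,0.45],[0,0,0,0,0,0,0.45]]'
```

```text
time_s: 3.7
tcp_pos: [0.4933, 0.2196, 0.0937]
orientation: [0.044, 0.999, 0.0, -0.0]
wrist_force: [0.6, -0.2, 0.1]
width: 0.0385
grip_force: 0.0
time_s: 4.1
tcp_pos: [0.4907, 0.2095, 0.0939]
orientation: [0.045, 0.999, 0.0, 0.0]
wrist_force: [-0.2, -0.0, 1.0]
width: 0.0383
grip_force: 0.0
```

```bash
for i in 1; do python3 -m handwheel '[[0,0,0,-0.1,-0.3,0,0.45],[0,0,0,-0.1,-0.3,0,0.45],[0,0,0,0,0,0,0.45]]'; done | grep -E "tcp|force"
python3 -m handwheel '[[0,0,0,-0.05,-0.25,0,0.45],[0,0,0,0,0,0,0.45]]' | grep -E "tcp|wrist"
python3 -m handwheel '[[0,0,0,-0.05,-0.2,0,0.45],[0,0,0,0,0,0,0.45]]' | grep -E "tcp|wrist"
```

```text
tcp_pos: [0.4884, 0.2035, 0.0934]
wrist_force: [0.0, 0.3, -0.8]
grip_force: 0.0
tcp_pos: [0.4879, 0.2012, 0.0933]
wrist_force: [0.5, 0.1, 0.4]
tcp_pos: [0.4874, 0.1993, 0.0933]
wrist_force: [-0.8, 1.3, 0.2]
```

```bash
for k in 1; do python3 -m handwheel '[[0,0,0,-0.05,-0.2,0,0.45],[0,0,0,0,0,0,0.45]]' | grep -E "tcp|wrist"
python3 -m handwheel '[[0,0,0,-0.05,-0.2,0,0.45],[0,0,0,0,0,0,0.45]]' | grep -E "tcp|wrist"
python3 -m handwheel '[[0,0,0,0,-0.2,0,0.45],[0,0,0,0,0,0,0.45]]' | grep -E "tcp|wrist";done
```

```text
tcp_pos: [0.4869, 0.1972, 0.0933]
wrist_force: [0.6, -0.8, 0.3]
tcp_pos: [0.4864, 0.1953, 0.0933]
wrist_force: [-0.1, 0.0, -0.7]
tcp_pos: [0.4865, 0.1932, 0.0933]
wrist_force: [-0.4, 0.6, 0.2]
```

```bash
python3 - <<'E'
from h import *
f=wrist("w2"); g=grab("side"); cv2.imwrite("pics/s2.png",cv2.resize(g["color"][200:330,220:420,::-1],None,fx=3,fy=3))
i=cv2.imread("pics/w2.png"); j=cv2.resize(cv2.imread("pics/s2.png"),(600,390)); 
cv2.imwrite("pics/c2.png",np.hstack([cv2.resize(i,(400,300)),cv2.resize(j,(400,300))]))
E
```

```text
(no output)
```

View pics/c2.png

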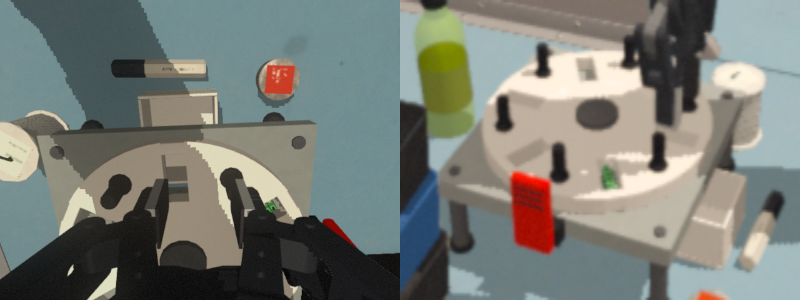

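```bash
python3 - <<'E'
from h import *
np.set_printoptions(precision=4,suppress=True)
o=readout.get_obs();print(o["tcp_pos"])
for n in("scene","side","wrist"):
    f=wrist() if n=="wrist" else grab(n)
    c,_=ray(f,(320,240));print(n,"cam",c,"tcp px",(lambda q:(q[0]/q[2]*f["fx"]+f["cx"],q[1]/q[2]*f["fy"]+f["cy"]))(f["R"]@o["tcp_pos"]+f["t"]))
    for k,z in dict(peg_top=.115,green_block=.072).items():
        for r in imaging.spot_point(k,n)[:3]: print(n,k,np.round(r["p"],2),np.round(r["position"]),at(f,r["position"],z)[:2])
g=grab("scene");a=cv2.resize(g["color"][180:300,260:420,::-1],(800,600),interpolation=cv2.INTER_CUBIC);cv2.imwrite("pics/s3.png",a)
E
```

```text
[0.4865 0.1935 0.0934]
scene cam [0.3047 0.7003 0.8414] tcp px (np.float64(362.53025544378534), np.float64(263.25101826241524))
scene peg_top 0.93 [349. 264.] [0.4983 0.2192]
scene green_block 0.48 [370. 292.] [0.4602 0.2234]
side cam [0.3078 0.8521 0.5724] tcp px (np.float64(357.7836696695114), np.float64(262.14810140266167))
side peg_top 0.78 [349. 256.] [0.4975 0.2098]
side peg_top 0.62 [387. 258.] [0.4363 0.1955]
side peg_top 0.16 [374. 343.] [0.4061 0.3948]
side green_block 0.49 [323. 278.] [0.5376 0.2288]
wrist cam [0.4122 0.2007 0.2648] tcp px (np.float64(318.21007182040717), np.float64(277.26993830898545))
wrist peg_top 0.66 [379. 311.] [0.4942 0.2179]
```

View pics/s3.png

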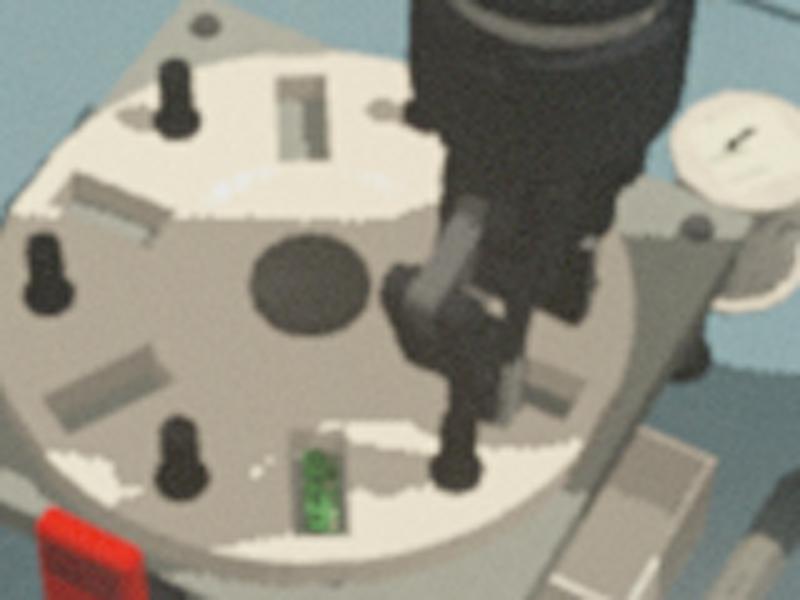

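The crop shows the peg, base at (455,480), fully visible in front of the +y finger at (470,390). The part-open fingertips must therefore ride above the peg. I'll push with shut fingers, where the tip is known exactly.

```bash
python3 -m handwheel '[[0,0,0,0,0,4,0],[0,0,0,0.8,2.6,0,0],[0,0,0,0.7,2.7,0,0],[0,0,0,0,0,0,0],[0,0,0,0,0,-2,0],[0,0,0,0,0,-1.9,0],[0,0,0,0,0,0,0]]'
python3 -m handwheel '[[0,0,0,-0.1,-0.2,0,0],[0,0,0,-0.1,-0.2,0,0],[0,0,0,0,0,0,0]]'| grep -E "tcp|wrist"
python3 -m handwheel '[[0,0,0,-0.1,-0.2,0,0],[0,0,0,0,0,0,0]]'| grep -E "tcp|wrist"
```

```text
time_s: 6.7
tcp_pos: [0.4993, 0.2448, 0.0916]
orientation: [0.045, 0.999, -0.002, -0.002]
wrist_force: [-0.5, -0.3, -1.2]
width: 0.0005
grip_force: 0.0
tcp_pos: [0.5001, 0.2423, 0.0955]
wrist_force: [-0.5, -0.4, -0.7]
tcp_pos: [0.4986, 0.2404, 0.0949]
wrist_force: [0.2, -0.1, -0.2]
```

```bash
for k in 1; do
python3 -m handwheel '[[0,0,0,-0.1,-0.2,0,0],[0,0,0,0,0,0,0]]'| grep -E "tcp|wrist"
python3 -m handwheel '[[0,0,0,-0.1,-0.2,0,0],[0,0,0,0,0,0,0]]'| grep -E "tcp|wrist"
python3 -m handwheel '[[0,0,0,-0.1,-0.2,0,0],[0,0,0,0,0,0,0]]'| grep -E "tcp|wrist"
python3 -m handwheel '[[0,0,0,-0.1,-0.2,0,0],[0,0,0,0,0,0,0]]'| grep -E "tcp|wrist"
done
python3 - <<'E'
from h import *
np.set_printoptions(precision=4,suppress=True)
for n in("scene","side"):
    f=grab(n)
    for r in imaging.spot_point("peg_top",n)[:2]: print(n,np.round(r["p"],2),np.round(r["position"]),at(f,r["position"],.115)[:2])
    if n=="scene":cv2.imwrite("pics/s4.png",cv2.resize(f["color"][180:300,260:420,::-1],(800,600),interpolation=cv2.INTER_CUBIC))
E
```

```text
tcp_pos: [0.4974, 0.2383, 0.0944]
wrist_force: [0.1, 0.5, -0.6]
tcp_pos: [0.4964, 0.2363, 0.0943]
wrist_force: [0.5, 0.0, -1.1]
tcp_pos: [0.4954, 0.2342, 0.0943]
wrist_force: [-0.4, 0.1, -0.6]
tcp_pos: [0.4944, 0.2322, 0.0943]
wrist_force: [0.3, -0.2, -0.2]
scene 0.68 [244. 210.] [0.6976 0.1958]
scene 0.61 [349. 266.] [0.4975 0.2215]
side 0.7 [346. 258.] [0.4999 0.2176]
side 0.27 [244. 253.] [0.6703 0.2607]
```

View pics/s4.png

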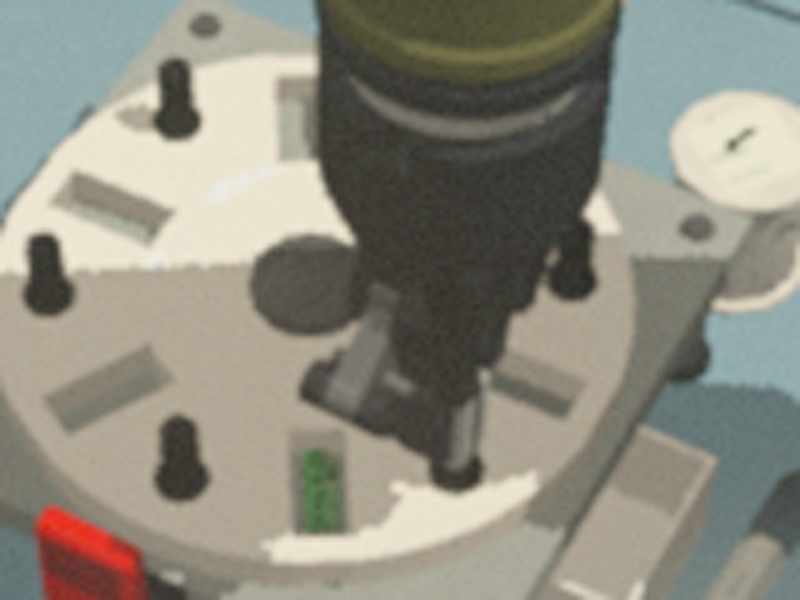

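The crop shows the shut fingertip at about (460,465), in front of the peg and just short of it. I'll keep going in small steps.

```bash
for k in 1; do
python3 -m handwheel '[[0,0,0,-0.1,-0.2,0,0],[0,0,0,0,0,0,0]]'| grep -E "tcp|wrist"
python3 -m handwheel '[[0,0,0,-0.1,-0.2,0,0],[0,0,0,0,0,0,0]]'| grep -E "tcp|wrist"
python3 -m handwheel '[[0,0,0,0,-0.2,0,0],[0,0,0,0,0,0,0]]'| grep -E "tcp|wrist"
python3 -m handwheel '[[0,0,0,0,-0.2,0,0],[0,0,0,0,0,0,0]]'| grep -E "tcp|wrist"
python3 -m handwheel '[[0,0,0,0,-0.2,0,0],[0,0,0,0,0,0,0]]'| grep -E "tcp|wrist"
done
```

```text
tcp_pos: [0.4933, 0.2302, 0.0943]
wrist_force: [-0.4, 0.3, -0.0]
tcp_pos: [0.4923, 0.2282, 0.0943]
wrist_force: [-0.3, 0.2, 0.7]
tcp_pos: [0.4925, 0.2262, 0.0944]
wrist_force: [-0.4, 0.3, -0.0]
tcp_pos: [0.4925, 0.2242, 0.0943]
wrist_force: [0.6, -0.8, -0.0]
tcp_pos: [0.4925, 0.2222, 0.0943]
wrist_force: [0.1, 0.7, -0.7]
```

```bash
for k in 1; do
python3 -m handwheel '[[0,0,0,0,-0.2,0,0],[0,0,0,0,0,0,0]]'| grep -E "tcp|wrist"
python3 -m handwheel '[[0,0,0,0,-0.2,0,0],[0,0,0,0,0,0,0]]'| grep -E "tcp|wrist"
python3 -m handwheel '[[0,0,0,0,-0.2,0,0],[0,0,0,0,0,0,0]]'| grep -E "tcp|wrist"
done
python3 - <<'E'
from h import *
f=grab("scene");g=grab("side");w=wrist()
a=[cv2.resize(f["color"][200:290,280:400,::-1],(400,300)),cv2.resize(g["color"][200:290,280:400,::-1],(400,300))]
cv2.imwrite("pics/s5.png",np.vstack([np.hstack(a),np.hstack([cv2.resize(w["color"][:,:,::-1],(400,300)),cv2.resize(w["color"][200:400,200:467,::-1],(400,300))])]))
E
```

```text
tcp_pos: [0.4925, 0.2203, 0.0944]
wrist_force: [-0.3, -0.4, -0.7]
tcp_pos: [0.4925, 0.2182, 0.0943]
wrist_force: [-0.9, 1.2, -0.2]
tcp_pos: [0.4925, 0.2162, 0.0944]
wrist_force: [-0.1, 0.4, -0.0]
```

View pics/s5.png

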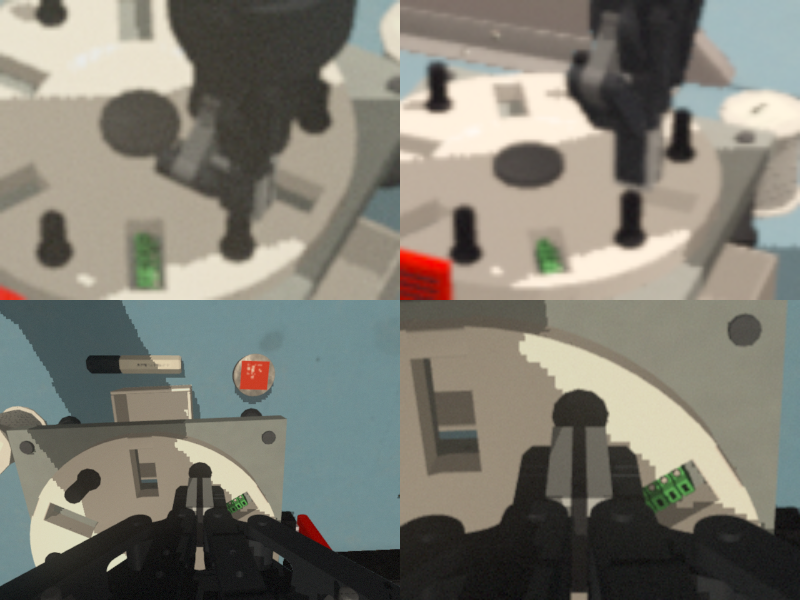

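The wrist panel shows the peg head at (580,405) directly ahead of the tip. The side panel shows the fingertip ending at (632,185), level with the peg top. I'll check the projection to see how high the tip really is.

```bash
python3 - <<'E'
from h import *
o=readout.get_obs();p=np.array(o["tcp_pos"]);print(p,o["width"],o["orientation"])
P=lambda f,X:(lambda q:np.round([q[0]/q[2]*f["fx"]+f["cx"],q[1]/q[2]*f["fy"]+f["cy"]],1))(f["R"]@np.array(X)+f["t"])
for n in("scene","side"):
    f=grab(n)
    for dx in(-.01,.01): print(n,"tip corner",P(f,p+[dx,0,0]))
    for dz in(0,.01,.02,.03):print(n,"tip+",dz,P(f,p+[0,0,dz]))
    for z in(.087,.115):print(n,"peg",z,P(f,[.495,.218,z]))
    print("hub",P(f,[.5697,.1735,.096]))
f=wrist();print("wrist tip",P(f,p),"peg top/base",P(f,[.495,.218,.115]),P(f,[.495,.218,.087]))
E
```

```text
[0.49246279 0.21658434 0.09434765] 6.048926880006518e-05 [4.45508298e-02 9.99007117e-01 4.81910002e-05 4.48083014e-05]
scene tip corner [358.9 274.8]
scene tip corner [347. 270.]
scene tip+ 0 [352.9 272.4]
scene tip+ 0.01 [353.2 268.7]
scene tip+ 0.02 [353.4 264.9]
scene tip+ 0.03 [353.7 261. ]
scene peg 0.087 [350.9 275.2]
scene peg 0.115 [351.5 264.7]
hub [320.5 234.7]
side tip corner [356.2 269.5]
side tip corner [345.  267.3]
side tip+ 0 [350.6 268.4]
side tip+ 0.01 [350.7 263.6]
side tip+ 0.02 [350.8 258.7]
side tip+ 0.03 [351.  253.8]
side peg 0.087 [348.8 272.1]
side peg 0.115 [349.1 258.6]
hub [316.9 246.3]
wrist tip [318.4 277.2] peg top/base [322.3 302.8] [321.9 275.7]
```

The side view puts the visible tip near z≈0.12, about 22 mm above the reported TCP, so the tip has been passing over the peg. I'll back off to the +y side, go down about 16 mm with force checks, and look.

```bash
python3 -m handwheel '[[0,0,0,0.5,2.7,0,0],[0,0,0,0,0,-0.6,0],[0,0,0,0,0,0,0]]'| grep -E "tcp|wrist"
python3 -m handwheel '[[0,0,0,0,0,-0.5,0],[0,0,0,0,0,0,0]]'| grep -E "tcp|wrist"
python3 -m handwheel '[[0,0,0,0,0,-0.4,0],[0,0,0,0,0,0,0]]'| grep -E "tcp|wrist"
python3 - <<'E'
from h import *
f=grab("scene");g=grab("side")
cv2.imwrite("pics/s6.png",np.hstack([cv2.resize(f["color"][200:290,280:400,::-1],(400,300)),cv2.resize(g["color"][200:290,280:400,::-1],(400,300))]))
E
```

```text
tcp_pos: [0.4967, 0.2437, 0.0874]
wrist_force: [-0.0, -1.5, -0.3]
tcp_pos: [0.497, 0.2424, 0.0826]
wrist_force: [0.3, -0.0, 0.5]
tcp_pos: [0.4972, 0.243, 0.0789]
wrist_force: [-0.1, -0.0, -0.4]
```

View pics/s6.png

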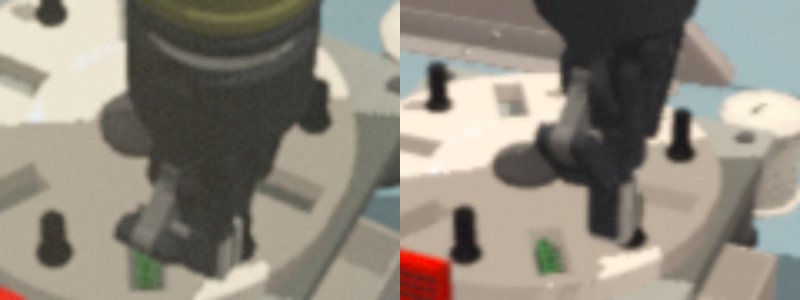

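The crop shows the tip at side (612,238), low beside the peg base. The reported z (0.079) is below the wheel top with no force, which confirms the offset. Now the gentle push.

```bash
for k in 1; do
python3 -m handwheel '[[0,0,0,-0.1,-0.3,0,0],[0,0,0,0,0,0,0]]'| grep -E "tcp|wrist"
python3 -m handwheel '[[0,0,0,-0.1,-0.2,0,0],[0,0,0,0,0,0,0]]'| grep -E "tcp|wrist"
python3 -m handwheel '[[0,0,0,-0.1,-0.2,0,0],[0,0,0,0,0,0,0]]'| grep -E "tcp|wrist"
python3 -m handwheel '[[0,0,0,-0.1,-0.2,0,0],[0,0,0,0,0,0,0]]'| grep -E "tcp|wrist"
done
```

```text
tcp_pos: [0.4965, 0.24, 0.0795]
wrist_force: [-0.5, 0.1, -1.1]
tcp_pos: [0.4954, 0.2383, 0.0794]
wrist_force: [-0.1, -0.9, -0.2]
tcp_pos: [0.4944, 0.2363, 0.0794]
wrist_force: [0.0, -0.4, -0.5]
tcp_pos: [0.4934, 0.2342, 0.0793]
wrist_force: [0.2, -0.3, 0.0]
```

```bash
for k in 1; do
python3 -m handwheel '[[0,0,0,-0.1,-0.2,0,0],[0,0,0,0,0,0,0]]'| grep -E "tcp|wrist"
python3 -m handwheel '[[0,0,0,-0.1,-0.2,0,0],[0,0,0,0,0,0,0]]'| grep -E "tcp|wrist"
python3 -m handwheel '[[0,0,0,0,-0.2,0,0],[0,0,0,0,0,0,0]]'| grep -E "tcp|wrist"
done
```

```text
tcp_pos: [0.4924, 0.2325, 0.0795]
wrist_force: [-0.6, 0.3, 0.3]
tcp_pos: [0.4915, 0.2305, 0.0795]
wrist_force: [0.5, 0.2, 1.4]
tcp_pos: [0.4914, 0.2286, 0.0796]
wrist_force: [-0.3, 0.6, 2.3]
```

```bash
for k in 1; do
python3 -m handwheel '[[0,0,0,0,-0.2,0,0],[0,0,0,0,0,0,0]]'| grep -E "tcp|wrist"
python3 -m handwheel '[[0,0,0,0,-0.2,0,0],[0,0,0,0,0,0,0]]'| grep -E "tcp|wrist"
done
python3 - <<'E'
from h import *
f=grab("scene");w=wrist()
cv2.imwrite("pics/s7.png",np.hstack([cv2.resize(f["color"][200:290,280:400,::-1],(400,300)),cv2.resize(w["color"][:,:,::-1],(400,300))]))
E
```

```text
tcp_pos: [0.4908, 0.227, 0.0795]
wrist_force: [-3.2, 1.7, 3.0]
tcp_pos: [0.4902, 0.2255, 0.0795]
wrist_force: [-4.7, 3.6, 3.2]
```

View pics/s7.png

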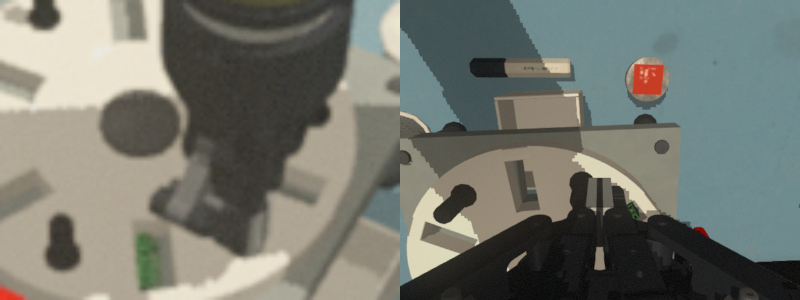

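The crop shows the wheel has begun to turn: the left peg moved from (52,230) to (62,235). The force is radial, so the tip is riding outboard of the peg. I'll back off, turn the tool to face along the tangent, move inboard and push again.

```bash
python3 -m handwheel '[[0,0,0,0,1,0,0],[0,0,-8,0.5,0,0,0],[0,0,-8,0.4,0,0,0],[0,0,-4,0,0,0,0],[0,0,0,0,-0.5,0,0],[0,0,0,0,0,0,0]]'| grep -E "tcp|wrist"
for k in 1; do
python3 -m handwheel '[[0,0,0,-0.1,-0.2,0,0],[0,0,0,0,0,0,0]]'| grep -E "tcp|wrist"
python3 -m handwheel '[[0,0,0,-0.1,-0.2,0,0],[0,0,0,0,0,0,0]]'| grep -E "tcp|wrist"
python3 -m handwheel '[[0,0,0,-0.1,-0.2,0,0],[0,0,0,0,0,0,0]]'| grep -E "tcp|wrist"
done
```

```text
tcp_pos: [0.5006, 0.2286, 0.079]
wrist_force: [-0.5, 0.2, -0.4]
tcp_pos: [0.4994, 0.227, 0.0792]
wrist_force: [-0.6, -0.2, 0.6]
tcp_pos: [0.4984, 0.2253, 0.0795]
wrist_force: [0.3, 1.1, 1.0]
tcp_pos: [0.4974, 0.2235, 0.0796]
wrist_force: [0.4, 0.4, 1.9]
```

```bash
cat > blk.py <<'E'
from h import *
A=np.array([.5697,.1735])
for n in("scene","side","wrist"):
    f=wrist() if n=="wrist" else grab(n)
    for r in imaging.spot_point("green_block",n)[:1]:
        q=at(f,r["position"],.072)[:2]-A; print(n,np.round(r["p"],2),"ang",np.round(np.degrees(np.arctan2(q[1],q[0])),1),"r",np.round(np.hypot(*q),3))
    m=cv2.inRange(cv2.cvtColor(f["color"],cv2.COLOR_RGB2HSV),(45,100,40),(80,255,255))
    _,_,st,ce=cv2.connectedComponentsWithStats(m)
    for s,c in zip(st[1:],ce[1:]):
        q=at(f,c,.084)[:2]-A
        if s[4]>8 and np.hypot(*q)<.11: print("  green",s[4],"ang",np.round(np.degrees(np.arctan2(q[1],q[0])),1),"r",np.round(np.hypot(*q),3))
E
python3 blk.py
```

```text
scene 0.68 ang 120.2 r 0.072
side 0.37 ang 123.8 r 0.079
  green 9 ang 121.1 r 0.077
wrist 0.9 ang 121.0 r 0.076
  green 820 ang 123.2 r 0.08
```

```bash
for k in 1; do
python3 -m handwheel '[[0,0,0,-0.1,-0.2,0,0],[0,0,0,0,0,0,0]]'| grep -E "tcp|wrist"
python3 -m handwheel '[[0,0,0,-0.1,-0.2,0,0],[0,0,0,0,0,0,0]]'| grep -E "tcp|wrist"
python3 -m handwheel '[[0,0,0,-0.1,-0.2,0,0],[0,0,0,0,0,0,0]]'| grep -E "tcp|wrist"
done; python3 blk.py
```

```text
tcp_pos: [0.4964, 0.2216, 0.0795]
wrist_force: [-0.8, 0.8, 3.0]
tcp_pos: [0.4954, 0.2194, 0.0795]
wrist_force: [-0.6, 0.6, 2.3]
tcp_pos: [0.4943, 0.2173, 0.0794]
wrist_force: [-0.1, 0.3, 2.7]
scene 0.49 ang 124.2 r 0.076
side 0.46 ang 127.6 r 0.077
wrist 0.57 ang 127.6 r 0.076
  green 971 ang 127.7 r 0.079
```

```bash
for k in 1; do
python3 -m handwheel '[[0,0,0,-0.1,-0.2,0,0],[0,0,0,0,0,0,0]]'| grep -E "tcp|wrist"
python3 -m handwheel '[[0,0,0,-0.1,-0.2,0,0],[0,0,0,0,0,0,0]]'| grep -E "tcp|wrist"
python3 -m handwheel '[[0,0,2,-0.1,-0.2,0,0],[0,0,0,0,0,0,0]]'| grep -E "tcp|wrist"
done; python3 blk.py
```

```text
tcp_pos: [0.4935, 0.2155, 0.0794]
wrist_force: [-0.0, 0.3, 2.7]
tcp_pos: [0.4925, 0.2133, 0.0794]
wrist_force: [0.4, 0.1, 1.7]
tcp_pos: [0.4915, 0.2113, 0.0794]
wrist_force: [-0.7, -0.2, 4.3]
scene 0.6 ang 130.0 r 0.07
side 0.42 ang 129.8 r 0.075
wrist 0.67 ang 131.8 r 0.076
  green 1083 ang 132.2 r 0.079
```

```bash
for k in 1; do
python3 -m handwheel '[[0,0,2,-0.1,-0.2,0.1,0],[0,0,0,0,0,0,0]]'| grep -E "tcp|wrist"
python3 -m handwheel '[[0,0,2,-0.1,-0.2,0,0],[0,0,0,0,0,0,0]]'| grep -E "tcp|wrist"
python3 -m handwheel '[[0,0,2,-0.1,-0.2,0,0],[0,0,0,0,0,0,0]]'| grep -E "tcp|wrist"
done; python3 blk.py
```

```text
tcp_pos: [0.49, 0.2092, 0.0797]
wrist_force: [-0.1, -0.4, 0.7]
tcp_pos: [0.489, 0.2074, 0.0798]
wrist_force: [-0.6, 0.3, -0.3]
tcp_pos: [0.4881, 0.2054, 0.0799]
wrist_force: [-1.0, 0.4, -0.2]
scene 0.58 ang 127.4 r 0.077
side 0.39 ang 132.6 r 0.076
wrist 0.62 ang 135.8 r 0.078
  green 1088 ang 135.7 r 0.079
```

The block has gone past 10° of travel with about 1 N, so the wheel is free. I'll continue round the arc.

```bash

python3 -m handwheel '[[0,0,3,-0.1,-0.3,0,0],[0,0,2,-0.1,-0.3,0,0],[0,0,2,-0.1,-0.3,0,0],[0,0,0,0,0,0,0]]'| grep -E "tcp|wrist"
python3 -m handwheel '[[0,0,3,-0.1,-0.3,0,0],[0,0,2,0,-0.3,0,0],[0,0,2,0,-0.4,0,0],[0,0,0,0,0,0,0]]'| grep -E "tcp|wrist"
python3 blk.py
```

```text
tcp_pos: [0.4853, 0.1964, 0.0803]
wrist_force: [-0.1, -0.3, 0.4]
tcp_pos: [0.4845, 0.1863, 0.0804]
wrist_force: [1.1, 0.7, -0.9]
scene 0.56 ang 142.0 r 0.076
wrist 0.82 ang 148.5 r 0.078
  green 1169 ang 148.8 r 0.079
```

```bash

python3 -m handwheel '[[0,0,3,-0.1,-0.4,0,0],[0,0,3,-0.1,-0.4,0,0],[0,0,3,0,-0.4,0,0],[0,0,0,0,0,0,0]]'| grep -E "tcp|wrist"
python3 -m handwheel '[[0,0,3,0,-0.4,0,0],[0,0,3,0.1,-0.4,0,0],[0,0,3,0.1,-0.4,0,0],[0,0,0,0,0,0,0]]'| grep -E "tcp|wrist"
python3 blk.py
```

```text
tcp_pos: [0.4826, 0.1743, 0.0805]
wrist_force: [0.3, -0.9, 0.2]
tcp_pos: [0.4844, 0.1623, 0.0802]
wrist_force: [-0.5, -0.3, 0.4]
scene 0.61 ang -3.9 r 0.152
wrist 0.7 ang 163.8 r 0.078
  green 1140 ang 164.8 r 0.08
```

```bash

python3 -m handwheel '[[0,0,3,0.05,-0.4,0,0],[0,0,3,0.05,-0.4,0,0],[0,0,3,0.1,-0.4,0,0],[0,0,0,0,0,0,0]]'| grep -E "tcp|wrist"
python3 blk.py
python3 -m handwheel '[[0,0,2,0.1,-0.3,0,0],[0,0,0,0,0,0,0],[0,0,0,0,0,0,0]]'| grep -E "tcp|wrist"
python3 blk.py
```

```text
tcp_pos: [0.4866, 0.1502, 0.0804]
wrist_force: [-0.7, 0.2, -0.4]
tcp_pos: [0.4875, 0.1476, 0.0804]
wrist_force: [-1.3, 0.3, -0.6]
side 0.52 ang -106.2 r 0.001
```

```bash
sed 's/A=np.array.*/&\nprint(readout.get_obs()["time_s"])/; s/np.hypot(\*q)<.11/1/; s/print("  green",s\[4\],/print("  green",s[4],np.round(c),np.round(at(f,c,.01),3),/' blk.py > b2.py; python3 b2.py
```

```text
20.5
  green 12 [559.  41.] [ 0.35  -0.673  0.01 ] ang -107.1 r 0.758
  green 10 [350.  66.] [ 0.761 -0.364  0.01 ] ang -71.3 r 0.468
```

```bash

python3 -m handwheel '[[0,0,0,0,0.4,0,0],[0,0,0,0,0,4,0],[0,0,0,0,0,4,0],[0,0,-8,1,0,4,0],[0,0,-8,1,0,4,0],[0,0,-8,2,0,0,0],[0,0,0,2,0,0,0],[0,0,0,2,0,0,0],[0,0,0,0,0,0,0],[0,0,0,0,0,0,0]]'
python3 b2.py; python3 - <<'E'
from h import *
f=wrist();print(f["R"].T[:,2], -f["R"].T@f["t"])
q=f["R"]@np.array([.495,.175,.03])+f["t"];u,v=int(q[0]/q[2]*f["fx"]+f["cx"]),int(q[1]/q[2]*f["fy"]+f["cy"]);print(u,v)
c=f["color"][max(0,v-100):v+100,max(0,u-133):u+133,::-1]
cv2.imwrite("pics/s8.png",np.hstack([cv2.resize(f["color"][:,:,::-1],(400,300)),cv2.resize(c,(400,300))]))
E
```

```text
time_s: 21.8
tcp_pos: [0.567, 0.1517, 0.2398]
orientation: [-0.016, 1.0, -0.0, -0.001]
wrist_force: [-0.6, 0.4, -0.2]
width: 0.0003
grip_force: 0.0
21.8
  green 18 [402.  47.] [ 0.681 -0.486  0.01 ] ang -82.0 r 0.559
  green 10 [407.  48.] [ 0.668 -0.486  0.01 ] ang -83.2 r 0.558
  green 20 [411.  50.] [ 0.656 -0.485  0.01 ] ang -84.3 r 0.556
  green 15 [421.  52.] [ 0.631 -0.486  0.01 ] ang -86.7 r 0.555
side 0.3 ang 142.3 r 0.139
  green 21 [360. 154.] [ 0.673 -0.475  0.01 ] ang -83.4 r 0.477
wrist 0.76 ang 175.5 r 0.081
  green 14 [354.  98.] [0.483 0.182 0.01 ] ang 178.0 r 0.085
  green 22 [346. 114.] [0.498 0.176 0.01 ] ang -178.0 r 0.073
[ 0.290149    0.00922158 -0.95693705] [0.49249582 0.14968653 0.41205861]
347 110
```

View pics/s8.png

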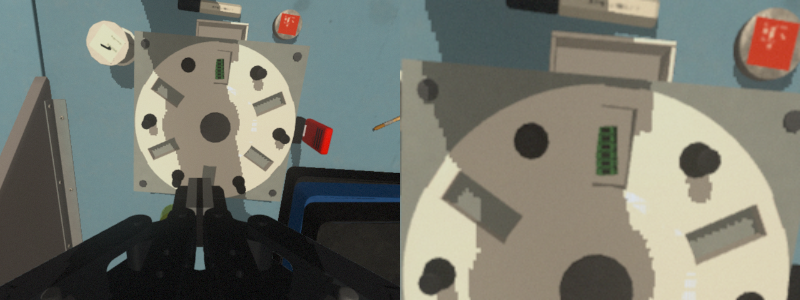

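The last picture shows the block at (607,150) through the pocket. It appears at 1.1 px/mm against 1.4 px/mm for the pocket, so it lies about 80–90 mm deeper, on the bin floor near (0.49, 0.18). The tool is clear of everything, so I'll hand in.

```bash
python3 -c "
from bench import arm; print(arm.close_job())"
```

```text
the job is handed in; nothing more can be done
None
```

The green block dropped through the hole and, by its size in the last wrist picture, lies in the white bin. The wheel turned freely with the lock tab left as it was, the arm is clear of everything, and the job is handed in, though no verdict came back.

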